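# Pry open a stuck die set and shim it

## Task

The bolted-down die set has closed and its upper shoe sticks: with the pry bar's toe in the pry slot and the steel setup block as the fulcrum, lever the shoe up without ramming it, then take the bar out and lay it flat on the bench. Slide the bent shim flat under the raised front edge, beside the slot, until you feel it fully home against the back gauge inside, pushing gently, and let go of it. Then press the shoe down on the shim, firmly but not hard, so that it is nipped tight; leave the other things alone.

Things in the scene. Friction and masses are not known exactly. Their poses are not given: they have to be found in the camera images.
- die: Lower half of an aluminium die set, bolted to the bench. Lower shoe 140 (x) x 200 (y) mm; its flat top is 49 mm above the bench. Origin: on the bench, under the centre. The front face (x = -70 mm) looks along its own -x; y runs along the front edge. Two steel guide pillars at the back (x = 45, y = -75 and 75 mm) rise to 146 mm above the bench.
- shoe: Upper shoe, aluminium plate 140 x 200 x 24 mm, sliding straight up and down on the pillars without tilting. Origin: centre of its underside, 49 mm above the bench when closed; end stops 11 mm higher, not to be rammed. It weighs 1.4 to 1.9 kg; tight bushings hold it with about 20 N friction: raising takes 34 to 39 N at the bar's toe, it stays where left, 2 to 7 N push it down.
- press (a point): A good spot to press the shoe down: on its top, 24 mm above its underside, die frame x = -50, y = -30 mm, over where the shim goes. The top is flat and free for x below -30 mm; a round shank (25 mm across, 35 mm high) stands at x = 10, y = 0, and brass bushings 55 mm high at the pillars. About 12 to 20 N nips the shim for good; over 35 N is too hard.
- slot (a point): Mouth of the pry slot, a notch in the underside of the upper shoe at its front edge: this point is the middle of the mouth, on the lower shoe's top (die frame x = -70, y = 72, z = 49 mm). The slot is 36 mm wide along y, 12 mm high (49 to 61 mm above the bench when closed) and 25 mm deep along the die's +x.
- fulcrum: Steel setup block with rows of holes, 25 (x) x 76 (y) x 51 mm high, loose, 0.76 kg, standing on the bench 6 to 14 mm in front of the slot as the fulcrum, its long side along the die's front. Origin: centre of its underside. Its top is 51 mm above the bench.
- bar: Flat steel pry bar lying on the bench, 220 mm long, 24 mm wide, 8 mm thick, 0.38 kg. Origin: underside, middle of the length; x runs along it to the toe at x = +110 mm. The last 35 mm taper (equally above and below) to 5 mm thick, 22 mm wide at the toe. The handle half, x = -110 to -15 mm, has a dark rubber sleeve 28 mm wide and 12 mm high, flush with the underside; grip it there.
- bar_toe (a point): Middle of the toe end of the pry bar (4 mm above its underside). Axes as the bar.
- shim: Steel shim, a strip 30 mm wide and 5 mm thick lying flat, its tail bent straight up. Origin: underside, middle of the 100 mm long tongue; x runs along the tongue to the tip at x = +50 mm; the tail stands at x = -50 to -44 mm, 28 mm high and 30 mm wide, and is gripped across its width. 0.11 kg.
- shim_tip (a point): Middle of the tip edge of the shim, on its underside. Axes as the shim.
- bottle: Amber glass bottle with black cap, 60 mm across, 140 mm high; origin at the centre of its underside. Leave alone.
- beaker: Small open steel beaker, 70 mm across, 85 mm high; origin at the centre of its underside. Leave alone.
- spanner: Steel spanner 160 mm long lying on the bench, x along it; origin at the middle of its underside. Leave alone.
- entry (a point): Middle of the place where the shim goes in: front edge of the lower shoe's top (die frame x = -70, y = -30, z = 49 mm; axes as the die). Inside, a flat-faced back gauge (bar 6 mm high, parallel to the front edge, y = -80 to 40 mm) is clamped to the lower shoe 60 to 80 mm behind this edge, each time elsewhere: feel for it, 4 to 8 N; over 25 N is too hard. 30 mm to either side is good too.

How it is judged:
By the outcome, as a careful person would: the job done as asked, in the order asked, and still so for the second after the job is handed in, with the robot touching nothing.
It also fails if it takes over 72 s, if anything falls off the work surface, if the arm or the gripper's body presses on something with over 40 N, if the wrist force passes 120 N, or if a joint passes its speed limit or range.

## Robot

A 7-joint arm with a two-finger parallel gripper is mounted at the origin on the work surface. World frame = base frame: x ahead of the robot, y to its left, z up, the work surface at z = 0. Lengths are in m, angles in rad, forces in N, time in s.
With the tool pointing down it reaches from about 0.4 to 0.85 m from the base axis. Payload 10.4 kg.
Tool frame: the origin (TCP) lies midway between the tips of the shut fingers; the grasp point (between the pads) lies 19 mm behind it; z points along the fingers, y is the line along which they close (so a half turn about z gives the same grasp; the last joint's range is limited). The gripper opens to 85 mm and grips with 20 to 120 N. Pads are 22 mm wide; open, the fingers measure 114 mm over their backs; the gripper's body (76 mm by 85 mm) begins 54 mm behind the grasp point. The pads swing forward as they close: fully open they stand 13 mm farther back than shut.
Start: joints at [1.179, 0.332, -0.065, 1.46, 0.022, 1.35, -0.088], TCP at [0.225, -0.583, 0.231] pointing down, gripper open.
Joint ranges: [-2.6, 2.6], [-0.5, 2.12], [-1.47, 1.34], [0.16, 2.42], [-1.27, 4.41], [0.06, 2.06], [-2.6, 2.6]. Speed limits (rad/s): [2.22, 2.22, 2.79, 2.79, 3.14, 3.14, 3.14].

## Interface

Orientations are given as a rotation vector (axis times angle).
In Python, from cell import robot, vision gives the robot as it stands.
- The arm moves only by the tool servo_tool, never from a script. Its argument "commands" is a list of rows, each a list of 5 numbers: the opening, from -1 (shut) to 1 (fully open), then the shift along the world's x, y, z in m, then the turn about the world's z in rad. In form: [[gripper, x, y, z, roll], ...]. A call has 1 to 20 rows; each row shifts and turns the commanded pose from where the row before left it; what a row does not reach is not made up. A row lasts 1/12 s, in which the tool goes at most 41.7 mm and 7.16 degrees, less where a joint would pass 70% of its speed; a pose out of reach is approached as far as the arm can. A call with a gripper value outside its range is refused whole. The fingers move at their own pace and stop on an object; "newtons" is the grip in N (left out, the last holds). Time passes only in rows, so rows that do not move let the fingers close. It gives the time, the measured TCP pose, the force, the opening and the grip force at its end, in the units of the state.
- robot.state(): the state, without advancing time (a new reading comes with each control period).
- vision.read_camera(name): name is "scene" or "top" or "wrist"; returns the picture (420x560x3 uint8, red, green, blue); there is no depth.
- vision.calibration(name): a dict with "vfov" (degrees; the focal length in pixels is half the picture's height over the tangent of half this angle, whatever the lens; pixels are square), "cx", "cy" (the principal point, pixels), "xyz" and "rotation" of the camera in the world. Camera axes: x right, y up, looking along -z (the intrinsics and any distortion apply to the point x, -y, -z); pixel columns grow to the right and rows downward; lengths in m; the calibration is good to about 2 mm. A picture is of the moment at which its call begins: read the wrist's pose just before it. calibration takes no time and is no camera call; for the wrist camera it gives the pose at the moment of the call.
- robot.finish_job(): hands the job in; it is judged then, once.
The state is a dict: "clock": time; "joint_positions": joint angles; "qd": joint speeds; "tau": joint torques, N m; "ee_pos": TCP position; "tool_rot": TCP orientation; "wrist_force": force on the tool from outside, world axes, zero at the start; "ft_torque": the same for the moment, N m; "opening": finger opening in m; "gripper_force": force on a finger pad.
Only numpy, scipy, OpenCV 4.12 (cv2) and the standard library are available. Lean on these libraries where they do the work, as an engineer would, in place of code of your own. Each camera call takes 0.05 s, during which the arm holds its last target. There are 200 camera calls.

## Working session

There is one attempt and no reset: what is moved stays moved. The work goes in short steps, Python scripts to look and compute and a tool call to move; the robot and the scene stay as the last step left them, time stands still between calls to the robot, and variables do not carry over. Pictures are saved under pics/ and viewed, at most 10 in all, crops included, and the job is handed in when it is done.

Besides the shell and the picture viewer there is one more tool, called as name([rows], argument=value, ...), one row to a line, values as JSON. servo_tool: Moves the arm, as the interface text tells. Its arguments: {"type":"object","properties":{"commands":{"type":"array","items":{"type":"array","items":{"type":"number"}}},"newtons":{"type":"number"}},"required":["commands"]}

```bash
ls; mkdir -p pics; python3 - <<'E'
from cell import robot, vision
import cv2
print(robot.state())
for n in ("scene","top"):
    im=vision.read_camera(n); cv2.imwrite(f"pics/{n}0.png",cv2.resize(im[:,:,::-1],(800,600),interpolation=cv2.INTER_CUBIC)); cv2.imwrite(f"raw_{n}.png",im[:,:,::-1])
    print(n,vision.calibration(n))
print(vision.calibration("wrist"))
E
```

```text
pics
{'clock': 0.0, 'joint_positions': array([ 1.17940745,  0.33286701, -0.06471809,  1.4609583 ,  0.0216217 ,
        1.34987348, -0.08848791]), 'qd': array([-3.88983962e-05, -1.91913543e-03, -7.78257708e-05, -2.79877118e-04,
       -6.62225551e-04, -3.86572185e-04,  7.76320875e-04]), 'tau': array([-3.38522395e-04, -6.25446868e+01,  4.86330874e-02, -3.91608667e+01,
        1.60898088e-02,  9.89471970e-03, -1.13461222e-04]), 'ee_pos': array([ 0.22516742, -0.58262944,  0.2305109 ]), 'tool_rot': array([-3.08697313e+00, -5.75849398e-01,  5.29323683e-04]), 'wrist_force': array([-0.37433834,  0.06571651, -0.68944373]), 'ft_torque': array([-0.02391516, -0.01062888,  0.03112215]), 'gripper_force': 0.0, 'opening': 0.08532864802036373}
scene {'vfov': 42.30531241083988, 'cx': 285.0224790907069, 'cy': 203.79220252047256, 'xyz': array([ 1.29096363, -0.19216409,  1.36368671]), 'rotation': array([0.45848587, 0.34688325, 1.29924969])}
top {'vfov': 48.18856119131492, 'cx': 275.5493077070487, 'cy': 209.72254660316347, 'xyz': array([ 0.34625533, -0.00303133,  1.52757861]), 'rotation': array([ 0.12847784, -0.10422493, -1.58133413])}
{'vfov': 63.364276709188445, 'cx': 277.5287919268735, 'cy': 208.99795416631767, 'xyz': array([ 0.30013994, -0.55431741,  0.37320421]), 'rotation': array([-0.27938552,  0.19278196, -1.19093116])}
```

View pics/top0.png

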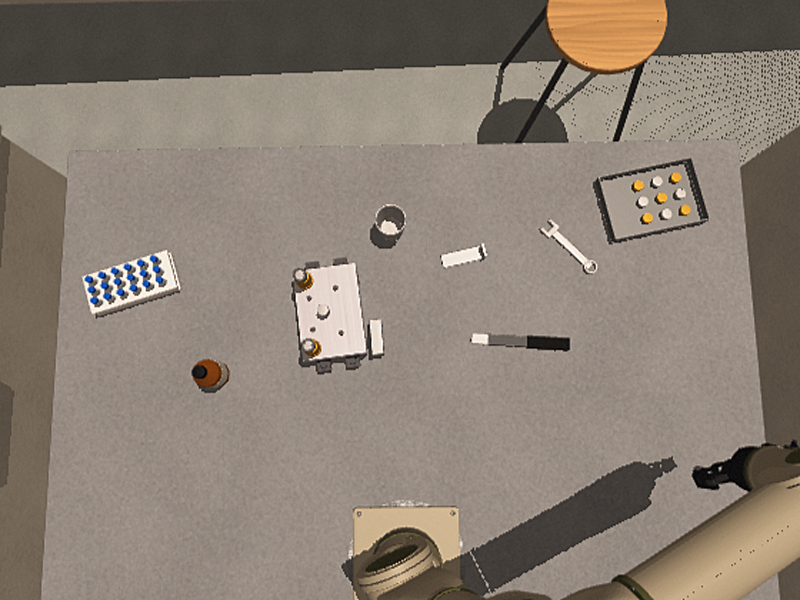

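View pics/scene0.png

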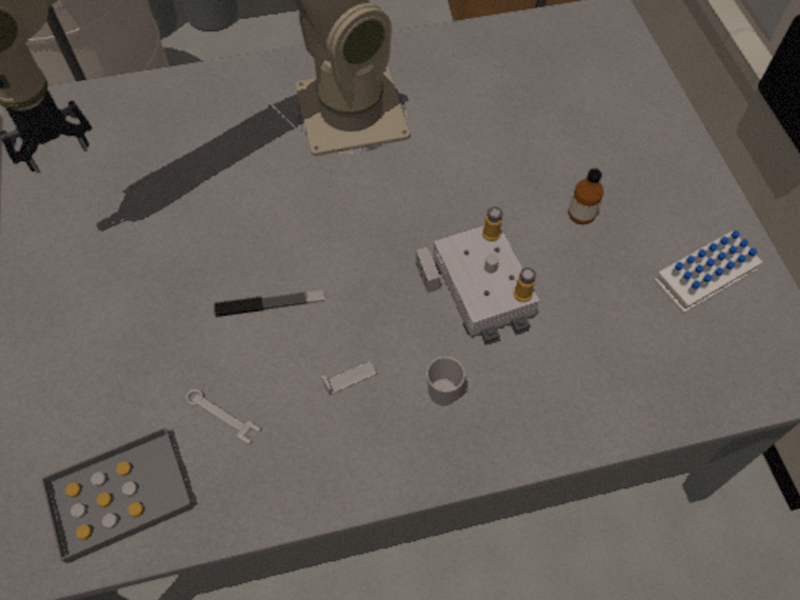

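The top view (800x600) shows the die at about (330,312) with its front facing right and the fulcrum at (376,338). The bar's toe is at (472,338) and its handle at (569,344). The shim's tip is at (442,261) and its tail at (485,252). The scene view agrees with this.

```bash
cat > h.py <<'E'
import numpy as np, cv2
from scipy.spatial.transform import Rotation as R
from cell import robot, vision
def ray(cal,u,v):
    f=210/np.tan(np.radians(cal["vfov"]/2))
    d=np.array([(u-cal["cx"])/f,-(v-cal["cy"])/f,-1.])
    return R.from_rotvec(cal["rotation"]).apply(d)
def plane(cal,u,v,z):
    d=ray(cal,u,v); c=cal["xyz"]; return c+d*(z-c[2])/d[2]
def proj(cal,p):
    f=210/np.tan(np.radians(cal["vfov"]/2))
    q=R.from_rotvec(cal["rotation"]).inv().apply(np.atleast_2d(p)-cal["xyz"])
    return np.c_[cal["cx"]+f*q[:,0]/-q[:,2],cal["cy"]-f*q[:,1]/-q[:,2]]
def snap(name,tag,box=None):
    cal=vision.calibration(name); im=vision.read_camera(name)[:,:,::-1]
    cv2.imwrite(f"raw_{tag}.png",im); np.save(f"cal_{tag}.npy",cal,allow_pickle=True)
    return cal,im
def crop(im,tag,x0,y0,x1,y1):
    s=min(800/(x1-x0),600/(y1-y0)); cv2.imwrite(f"pics/{tag}.png",cv2.resize(im[y0:y1,x0:x1],None,fx=s,fy=s,interpolation=cv2.INTER_CUBIC)); print("scale",s)
E
python3 - <<'E'
from h import *
k=1/1.42857
t=vision.calibration("top"); s=vision.calibration("scene")
for n,z,a,b in [("toe",.004,(472,338),(324,296)),("handle",.006,(569,344),(215,308)),("shimtip",.0,(442,261),(375,370)),("shimtail",.028,(486,251),(325,380)),
 ("fulc c",.051,(376,338),(426,262)),("shoe frontfar",.073,(355,263),(474,321)),("shoe frontnear",.073,(366,359),(435,241)),("shoe backfar",.073,(293,270),(537,292))]:
    print(n,plane(t,a[0]*k,a[1]*k,z)[:2].round(3),plane(s,b[0]*k,b[1]*k,z)[:2].round(3))
im=cv2.imread("raw_top.png"); crop(im,"topcrop",200,145,420,265)
E
```

```text
toe [ 0.483 -0.158] [ 0.485 -0.155]
handle [ 0.466 -0.376] [ 0.463 -0.372]
shimtip [ 0.663 -0.094] [ 0.668 -0.09 ]
shimtail [ 0.679 -0.193] [ 0.679 -0.187]
fulc c [0.481 0.058] [0.483 0.058]
shoe frontfar [0.646 0.103] [0.646 0.109]
shoe frontnear [0.434 0.08 ] [0.452 0.084]
shoe backfar [0.633 0.24 ] [0.613 0.246]
scale 3.6363636363636362
```

View pics/topcrop.png

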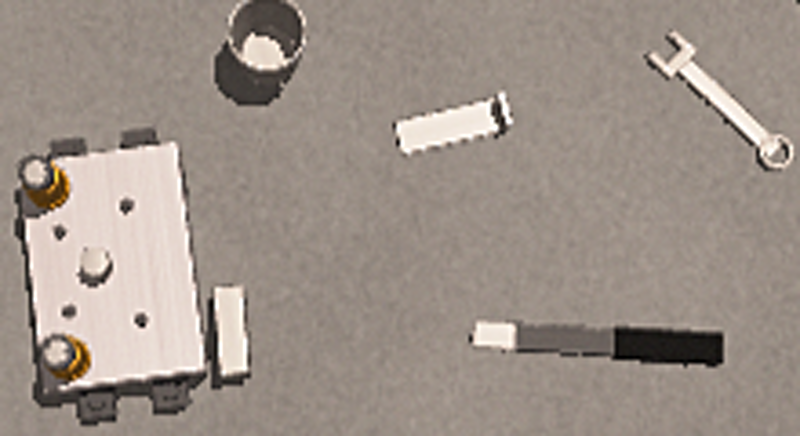

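The crop (3.636x, offset 200,145) shows the shoe's front corners at (178,143) and (204,373). The fulcrum top spans (214,288) to (249,375). The bar's toe is at (472,334) and its handle at (723,348), and the shim runs from (398,136) to (510,110).

```bash
python3 - <<'E'
from h import *
t=vision.calibration("top")
P=lambda u,v,z: plane(t,200+u/3.63636-.5+.14,145+v/3.63636-.5+.14,z)[:2]
ff=P(178,143,.073); fn=P(204,373,.073); 
e=fn-ff; print("front",ff,fn,"len",np.linalg.norm(e))
y=e/np.linalg.norm(e); x=np.array([-y[1],y[0]]); x = x if x[1]>0 else -x
# right-handed: y = rot90(x)
print("x",x,"y",y,"yaw",np.arctan2(x[1],x[0]))
m=(ff+fn)/2; c=m+.07*x; print("die",c)
for n,a,b in [("slot",-.07,.072),("entry",-.07,-.03),("press",-.05,-.03),("shank",.01,0)]: print(n,c+a*x+b*y)
for q in [(214,288),(242,286),(249,375),(219,381)]: 
    p=P(*q,.051); print("fulc",p,"die frame",(p-c)@x,(p-c)@y)
toe=P(472,334,.004);h=P(723,348,.01); print("bar",toe,h,np.linalg.norm(toe-h),np.arctan2(*(toe-h)[::-1]))
tip=P(400,137,.005);ta=P(499,114,.028);tb=P(505,128,.028);print("shim",tip,P(510,110,.028),P(503,96,.028),P(510,125,.028),np.linalg.norm(tip-P(506,112,.028)),np.arctan2(*(tip-P(506,112,.028))[::-1]))
print(proj(t,[*(c+.01*x),.108]))
E
```

```text
front [0.64670472 0.10225646] [0.4466358  0.08089709] len 0.20120584974329958
x [-0.1061568  0.9943494] y [-0.9943494 -0.1061568] yaw 1.67715352724644
die [0.53923928 0.16118123]
slot [0.4750771  0.08393349]
entry [0.57650074 0.09476148]
press [0.5743776  0.11464847]
shank [0.53817771 0.17112473]
fulc [0.52200654 0.07298437] die frame -0.0858691255723276 0.026498064233457325
fulc [0.52340708 0.04857108] die frame -0.11029314224596776 0.027697077346527203
fulc [0.44589665 0.04326131] die frame -0.10734465379445703 0.10533319005177699
fulc [0.44107133 0.06924093] die frame -0.08099958911509425 0.1073733301562167
bar [ 0.48292739 -0.15481917] [ 0.46684528 -0.37588264] 0.22164768223909576 1.4981754194377443
shim [ 0.6631015  -0.09470619] [ 0.68140925 -0.1923185 ] [ 0.69434396 -0.18647282] [ 0.6676954  -0.19187064] 0.09542133993822961 1.7449597254524072
[[225.37839188 216.85095353]]
```

servo_tool([
  [1, 0.0175, 0.0184, -0.001, 0.081],
  [1, 0.0175, 0.0184, -0.001, 0.081],
  [1, 0.0175, 0.0184, -0.001, 0.081],
  [1, 0.0175, 0.0184, -0.001, 0.081],
  [1, 0.0175, 0.0184, -0.001, 0.081],
  [1, 0.0175, 0.0184, -0.001, 0.081],
  [1, 0.0175, 0.0184, -0.001, 0.081],
  [1, 0.0175, 0.0184, -0.001, 0.081],
  [1, 0.0175, 0.0184, -0.001, 0.081],
  [1, 0.0175, 0.0184, -0.001, 0.081],
  [1, 0.0175, 0.0184, -0.001, 0.081],
  [1, 0.0175, 0.0184, -0.001, 0.081],
  [1, 0.0175, 0.0184, -0.001, 0.081],
  [1, 0.0175, 0.0184, -0.001, 0.08],
  [1, 0, 0, 0, 0],
  [1, 0, 0, 0, 0],
])

```text
clock: 1.43
ee_pos: [0.4711, -0.3239, 0.2169]
tool_rot: [-2.293, -2.146, -0.001]
wrist_force: [0.1, -0.4, -0.2]
opening: 0.0856
gripper_force: 0.0
```

```bash
python3 - <<'E'
from h import *
s=robot.state(); print(s["clock"],s["ee_pos"],s["tool_rot"],s["wrist_force"])
cal,im=snap("wrist","w1"); print(cal); crop(im,"w1",0,0,560,420)
E
```

```text
1.4333 [ 0.47112524 -0.32386632  0.21691306] [-2.29306809e+00 -2.14616931e+00 -6.67399600e-04] [ 0.13569693 -0.40768544 -0.24350001]
{'vfov': 63.364276709188445, 'cx': 277.5287919268735, 'cy': 208.99795416631767, 'xyz': array([ 0.47632094, -0.24420443,  0.35959501]), 'rotation': array([-0.31822195,  0.011485  , -0.06533804])}
scale 1.4285714285714286
```

View pics/w1.png

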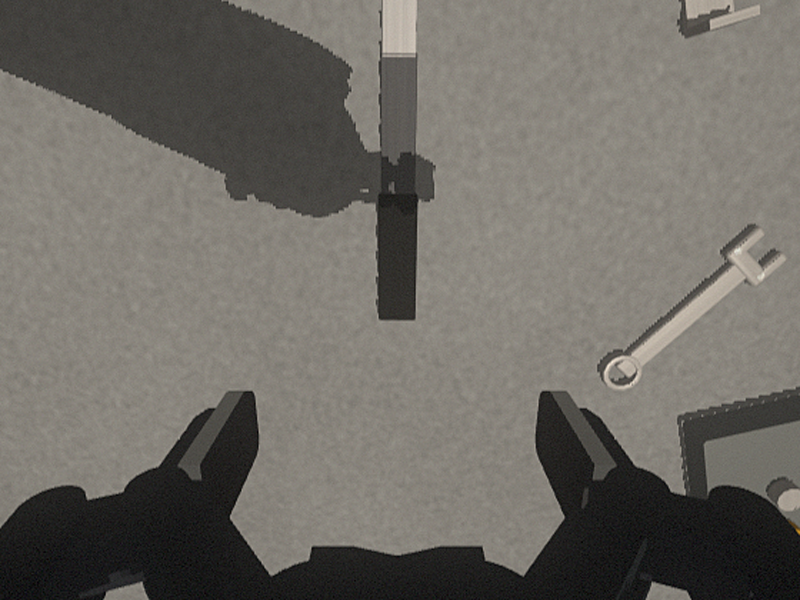

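The wrist view shows the bar upright in the middle. The sleeve's end is at (397,319) and its start at (398,195). Its sides are at x=378 and 416.

```bash
python3 - <<'E'
from h import *
c=vision.calibration("wrist"); k=.7
for n,u,v,z in [("end",397.5,319,.006),("endtop L",379,319,.012),("endtop R",416,319,.012),("sleeve start",398.5,195,.012),("metal/toe edge",399,55,.008),("top",399.5,2,.008)]: print(n,plane(c,u*k,v*k,z))
E
```

```text
end [ 0.46678682 -0.37875757  0.006     ]
endtop L [ 0.45284172 -0.37553012  0.012     ]
endtop R [ 0.4810312  -0.37746399  0.012     ]
sleeve start [ 0.47399962 -0.28359293  0.012     ]
metal/toe edge [ 0.48039451 -0.19423436  0.008     ]
top [ 0.48275409 -0.16396418  0.008     ]
```

servo_tool([
  [0.3, 0, -0.0005, -0.033, -0.009],
  [0.0, 0, -0.0005, -0.033, 0],
  [0.0, 0, -0.0005, -0.033, 0],
  [0.0, 0, -0.0005, -0.033, 0],
  [0.0, 0, -0.0005, -0.033, 0],
  [0.0, 0, -0.0005, -0.032, 0],
  [0.0, 0, 0, -0.008, 0],
  [0, 0, 0, -0.004, 0],
  [0, 0, 0, -0.003, 0],
  [0, 0, 0, -0.002, 0],
  [-0.7, 0, 0, 0, 0],
  [-0.7, 0, 0, 0, 0],
  [-0.7, 0, 0, 0, 0],
  [-0.7, 0, 0, 0, 0],
  [-0.7, 0, 0, 0, 0],
  [-0.7, 0, 0, 0, 0],
], newtons=60)

```text
clock: 2.82
ee_pos: [0.4713, -0.3291, 0.0051]
tool_rot: [2.304, 2.131, 0.001]
wrist_force: [-1.5, 0.9, 7.5]
opening: 0.0258
gripper_force: 59.7
```

servo_tool([
  [-0.7, 0, 0, 0.02, 0],
  [-0.7, 0, 0, 0.03, 0],
  [-0.7, 0, 0, 0.03, 0],
  [-0.7, 0.0023, 0.023, 0, 0.0184],
  [-0.7, 0.0023, 0.023, 0, 0.0184],
  [-0.7, 0.0023, 0.023, 0, 0.0184],
  [-0.7, 0.0023, 0.023, 0, 0.0184],
  [-0.7, 0.0023, 0.023, 0, 0.0184],
  [-0.7, 0.0023, 0.023, 0, 0.0184],
  [-0.7, 0.0023, 0.023, 0, 0.0184],
  [-0.7, 0.0023, 0.023, 0, 0.0184],
  [-0.7, 0.0023, 0.016, 0, 0.0184],
  [-0.7, 0.0023, 0.01, 0, 0.0184],
  [-0.7, 0, 0, 0, 0],
  [-0.7, 0, 0, 0, 0],
  [-0.7, 0, 0, 0, 0],
], newtons=60)

```text
clock: 4.15
ee_pos: [0.4931, -0.1197, 0.0832]
tool_rot: [2.103, 2.334, -0.001]
wrist_force: [-0.2, -0.9, -3.0]
opening: 0.0261
gripper_force: 59.9
```

```bash
python3 - <<'E'
from h import *
s=robot.state(); print(s["ee_pos"],s["tool_rot"],s["wrist_force"],s["ft_torque"])
cal,im=snap("wrist","w2"); print(cal)
c2,i2=snap("scene","s2")
a=cv2.resize(im[0:300],None,fx=1.4286,fy=1.4286,interpolation=cv2.INTER_CUBIC)
crop(im,"w2",60,0,500,330)
E
```

```text
[ 0.49314862 -0.11970362  0.08318259] [ 2.10262164e+00  2.33410867e+00 -8.26334325e-04] [-0.1790701  -0.85962538 -2.97710843] [-0.13100489  0.00612972  0.00947644]
{'vfov': 63.364276709188445, 'cx': 277.5287919268735, 'cy': 208.99795416631767, 'xyz': array([ 0.48465421, -0.04010637,  0.22576773]), 'rotation': array([-0.31934164, -0.01567457,  0.10368144])}
scale 1.8181818181818181
```

View pics/w2.png

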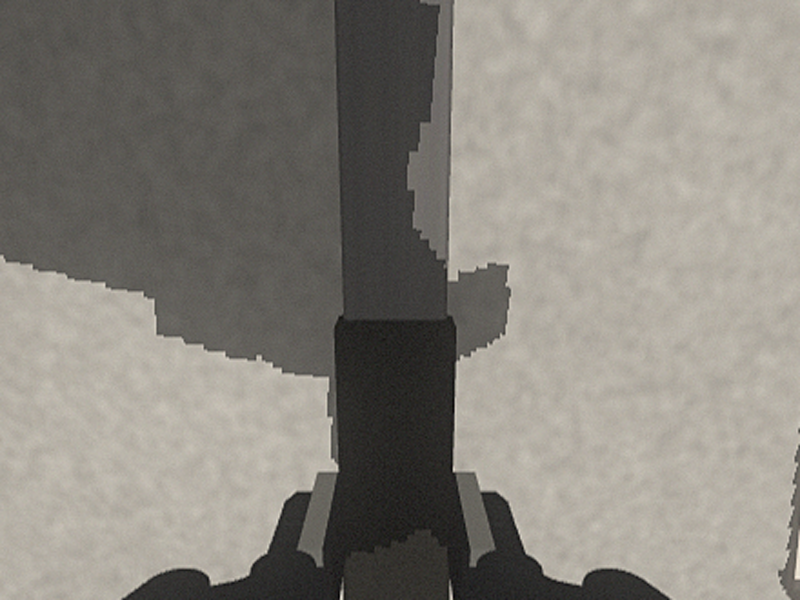

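The wrist view shows the bar held straight, with the sleeve's start at (394,320) in the crop. The toe is out of view, so I'll check its height in the scene image.

```bash
python3 - <<'E'
from h import *
s=vision.calibration("scene")
im=cv2.imread("raw_s2.png"); crop(im,"s2",240,130,360,220)
yaw=2*np.arctan2(2.334,2.103); d=np.array([np.cos(yaw),np.sin(yaw),0]); print(yaw)
t=np.array([.4931,-.1197,0])
for L in (.170,.173):
  for z in (.070,.080,.090):
    p=t+L*d+[0,0,z]; print(L,z,p,(proj(s,p)[0]-[240,130])*6.667)
c=vision.calibration("wrist")
for z in (.085,.095): print("sleeve",plane(c,60+394/1.818,320/1.818,z)-t, [np.linalg.norm((plane(c,60+338/1.818,320/1.818,z)-plane(c,60+454/1.818,320/1.818,z)))])
E
```

```text
scale 6.666666666666667
1.6748268124072665
0.17 0.07 [0.4754467  0.04938093 0.07      ] [365.8467766  322.00662149]
0.17 0.08 [0.4754467  0.04938093 0.08      ] [366.43999564 309.07794703]
0.17 0.09 [0.4754467  0.04938093 0.09      ] [367.03989328 296.00371852]
0.173 0.07 [0.47513517 0.05236471 0.07      ] [372.42941252 320.05858564]
0.173 0.08 [0.47513517 0.05236471 0.08      ] [373.05925786 307.12353962]
0.173 0.09 [0.47513517 0.05236471 0.09      ] [373.69619165 294.04291912]
sleeve [-0.00562468  0.04775023  0.085     ] [np.float64(0.026944565429778897)]
sleeve [-0.0058261   0.05000682  0.095     ] [np.float64(0.025030777516559286)]
```

View pics/s2.png

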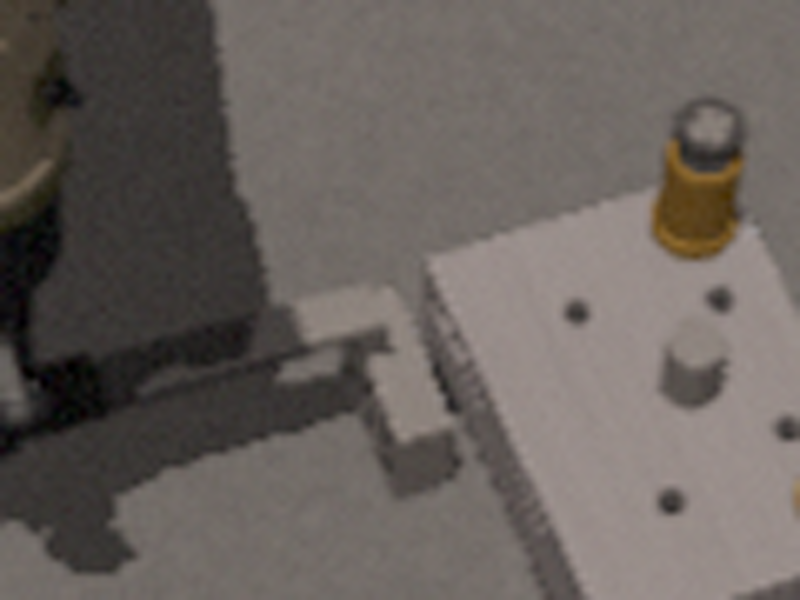

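The scene crop shows the toe at about (383,315), over the fulcrum and in line with the slot, which matches a height of about 0.08 m. Next I'll advance and lower until I feel the fulcrum.

servo_tool([
  [-0.7, -0.0007, 0.0066, 0, 0],
  [-0.7, -0.0007, 0.0066, 0, 0],
  [-0.7, -0.0007, 0.0066, 0, 0],
  [-0.7, 0, 0, -0.008, 0],
  [-0.7, 0, 0, -0.008, 0],
  [-0.7, 0, 0, -0.003, 0],
  [-0.7, 0, 0, -0.002, 0],
  [-0.7, 0, 0, 0, 0],
  [-0.7, 0, 0, 0, 0],
])

```text
clock: 5.0
ee_pos: [0.4912, -0.0987, 0.0622]
tool_rot: [-2.101, -2.336, 0.0]
wrist_force: [0.4, 0.1, -3.8]
opening: 0.0257
gripper_force: 59.9
```

servo_tool([
  [-0.7, 0, 0, -0.001, 0],
  [-0.7, 0, 0, -0.001, 0],
  [-0.7, 0, 0, 0, 0],
])

```text
clock: 5.25
ee_pos: [0.4912, -0.0987, 0.0603]
tool_rot: [2.101, 2.336, 0.0]
wrist_force: [0.2, 0.4, -3.5]
opening: 0.0259
gripper_force: 59.9
```

servo_tool([
  [-0.7, 0, 0, -0.001, 0],
  [-0.7, 0, 0, -0.001, 0],
  [-0.7, 0, 0, 0, 0],
])

```text
clock: 5.5
ee_pos: [0.4911, -0.0986, 0.0582]
tool_rot: [-2.101, -2.336, 0.0]
wrist_force: [-1.1, 0.3, -4.1]
opening: 0.026
gripper_force: 59.9
```

servo_tool([
  [-0.7, 0, 0, -0.001, 0],
  [-0.7, 0, 0, 0, 0],
])

```text
clock: 5.67
ee_pos: [0.4912, -0.0986, 0.0572]
tool_rot: [-2.101, -2.336, -0.0]
wrist_force: [1.0, -0.4, -3.7]
opening: 0.0259
gripper_force: 60.0
```

servo_tool([
  [-0.7, -0.0004, 0.0038, 0, 0],
  [-0.7, -0.0004, 0.0038, 0, 0],
  [-0.7, -0.0004, 0.0038, 0, 0],
  [-0.7, -0.0004, 0.0038, 0, 0],
  [-0.7, 0, 0, 0, 0],
])

```text
clock: 6.08
ee_pos: [0.4897, -0.0822, 0.0574]
tool_rot: [-2.099, -2.337, -0.001]
wrist_force: [0.3, 0.0, -3.3]
opening: 0.0261
gripper_force: 60.0
```

servo_tool([
  [-0.7, -0.0004, 0.0038, 0, 0],
  [-0.7, -0.0004, 0.0038, 0, 0],
  [-0.7, -0.0004, 0.0038, 0, 0],
  [-0.7, -0.0003, 0.0028, 0, 0],
  [-0.7, 0, 0, 0, 0],
])

```text
clock: 6.5
ee_pos: [0.4881, -0.0683, 0.0574]
tool_rot: [-2.099, -2.337, -0.0]
wrist_force: [0.8, 0.8, -2.7]
opening: 0.0257
gripper_force: 60.0
```

servo_tool([
  [-0.7, 0, 0, -0.0015, 0],
  [-0.7, 0, 0, -0.0015, 0],
  [-0.7, 0, 0, -0.0015, 0],
  [-0.7, 0, 0, -0.0015, 0],
  [-0.7, 0, 0, 0, 0],
], newtons=50)

```text
clock: 6.92
ee_pos: [0.4883, -0.0693, 0.0512]
tool_rot: [2.101, 2.336, 0.0]
wrist_force: [0.4, 0.0, 0.6]
opening: 0.0261
gripper_force: 60.4
```

servo_tool([
  [-0.7, 0, 0, -0.0015, 0],
  [-0.7, 0, 0, -0.0015, 0],
  [-0.7, 0, 0, -0.0015, 0],
  [-0.7, 0, 0, -0.001, 0],
  [-0.7, 0, 0, 0, 0],
])

```text
clock: 7.33
ee_pos: [0.4889, -0.0694, 0.047]
tool_rot: [2.1, 2.335, 0.0]
wrist_force: [-4.7, 0.3, 17.4]
opening: 0.0258
gripper_force: 62.2
```

servo_tool([
  [-0.7, 0, 0, -0.0012, 0],
  [-0.7, 0, 0, -0.0012, 0],
  [-0.7, 0, 0, -0.0012, 0],
  [-0.7, 0, 0, -0.0012, 0],
  [-0.7, 0, 0, 0, 0],
])

```text
clock: 7.75
ee_pos: [0.4892, -0.0701, 0.0425]
tool_rot: [2.099, 2.334, -0.0]
wrist_force: [-4.9, -3.3, 19.1]
opening: 0.0262
gripper_force: 63.4
```

servo_tool([
  [-0.7, 0, 0.0003, -0.0012, 0],
  [-0.7, 0, 0.0003, -0.0012, 0],
  [-0.7, 0, 0.0003, -0.0012, 0],
  [-0.7, 0, 0.0003, -0.0012, 0],
  [-0.7, 0, 0, 0, 0],
])

```text
clock: 8.17
ee_pos: [0.4896, -0.0701, 0.038]
tool_rot: [2.1, 2.331, -0.0]
wrist_force: [-3.6, -6.6, 19.9]
opening: 0.0259
gripper_force: 63.8
```

```bash
python3 - <<'E'
from h import *
print(robot.state()["wrist_force"],robot.state()["ft_torque"])
c2,i2=snap("scene","s3")
a=cv2.imread("raw_s2.png")[130:220,240:360]; b=i2[130:220,240:360]
# track shoe top features between closed and now
sub=lambda im:cv2.cvtColor(im,cv2.COLOR_BGR2GRAY).astype(np.float32)
A,B=sub(a),sub(b)
for n,(x0,y0,x1,y1) in {"bush":(96,12,114,40),"hole":(80,40,112,52),"shank":(94,44,120,64),"hole2":(94,66,108,84)}.items():
    print(n,cv2.phaseCorrelate(A[y0:y1,x0:x1].copy(),B[y0:y1,x0:x1].copy(),cv2.createHanningWindow((x1-x0,y1-y0),cv2.CV_32F)))
for z in (.073,.083): print(proj(c2,[[.538,.171,z]]))
E
```

```text
[-3.58302108 -6.64950706 19.92202768] [-1.08107554  0.92851969 -0.03367151]
bush ((-0.24655923502759158, 0.25250511899380257), 0.9093888468212552)
hole ((0.44805363243223617, -0.28706897496592365), 1.0187460680802662)
shank ((0.6154806901264749, -0.47648684393624485), 1.1146283624348816)
hole2 ((0.9755998332705769, -0.7005607758336083), 1.1123601374802765)
[[342.22365421 187.41209433]]
[[342.58179208 185.50195006]]
```

```bash
cat >> h.py <<'E'
def track(ref,im,boxes):
    g=lambda i:cv2.GaussianBlur(cv2.cvtColor(i,cv2.COLOR_BGR2GRAY),(3,3),0)
    A,B=g(ref),g(im)
    for n,(x0,y0,x1,y1) in boxes.items():
        best=[]
        up=lambda q:cv2.resize(q,None,fx=8,fy=8,interpolation=cv2.INTER_CUBIC)
        t=up(A[y0:y1,x0:x1]); s=up(B[y0-4:y1+4,x0-4:x1+4])
        r=cv2.matchTemplate(s,t,cv2.TM_CCOEFF_NORMED); _,m,_,p=cv2.minMaxLoc(r); print(n,(p[0]-32)/8,(p[1]-32)/8,round(m,3))
BOX={"hole_a":(321,172,332,182),"hole_b":(343,170,354,180),"shank":(337,176,351,193),"hole_c":(335,200,347,211),"corner":(300,160,318,180),"pillar":(338,140,354,158),"fulc":(296,185,312,208)}
E
python3 - <<'E'
from h import *
c2=np.load("cal_s3.npy",allow_pickle=True).item()
r=cv2.imread("raw_s2.png");r0=cv2.imread("raw_scene.png"); im=cv2.imread("raw_s3.png")
print("self");track(r0,r,BOX);print("now");track(r,im,BOX);print("0->now");track(r0,im,BOX)
E
```

```text
self
hole_a 0.0 0.0 0.999
hole_b 0.0 0.0 0.998
shank 0.0 0.0 0.999
hole_c 0.0 0.0 0.999
corner 0.0 0.0 0.999
pillar 0.0 0.0 0.997
fulc 0.0 0.0 0.998
now
hole_a 0.125 -0.625 0.996
hole_b 0.125 -0.75 0.995
shank 0.125 -0.75 0.994
hole_c 0.25 -0.75 0.997
corner 0.75 -1.0 0.86
pillar 0.0 -0.125 0.982
fulc 0.25 0.125 0.985
0->now
hole_a 0.125 -0.625 0.996
hole_b 0.125 -0.75 0.995
shank 0.125 -0.875 0.994
hole_c 0.25 -0.75 0.997
corner 0.75 -1.0 0.865
pillar 0.0 -0.125 0.98
fulc 0.25 0.0 0.986
```

servo_tool([
  [-0.7, 0, -0.0004, -0.0012, 0],
  [-0.7, 0, -0.0004, -0.0012, 0],
  [-0.7, 0, -0.0004, -0.0012, 0],
  [-0.7, 0, -0.0004, -0.0012, 0],
  [-0.7, 0, 0, 0, 0],
])

```text
clock: 8.63
ee_pos: [0.4895, -0.0705, 0.0331]
tool_rot: [2.099, 2.334, 0.0]
wrist_force: [-5.0, -2.4, 21.5]
opening: 0.0258
gripper_force: 64.6
```

```bash
python3 - <<'E'
from h import *
c2,im=snap("scene","s4"); track(cv2.imread("raw_scene.png"),im,BOX)
E
```

```text
hole_a 0.125 -1.25 0.997
hole_b 0.25 -1.25 0.994
shank 0.125 -1.25 0.995
hole_c 0.125 -1.125 0.998
corner 1.0 -1.375 0.893
pillar 0.0 -0.25 0.97
fulc 0.25 0.125 0.986
```

servo_tool([
  [-0.7, 0, -0.0003, -0.0012, 0],
  [-0.7, 0, -0.0003, -0.0012, 0],
  [-0.7, 0, -0.0003, -0.0012, 0],
  [-0.7, 0, 0, 0, 0],
  [-0.7, 0, 0, 0, 0],
])

```text
clock: 9.1
ee_pos: [0.4898, -0.0706, 0.0298]
tool_rot: [2.099, 2.333, 0.002]
wrist_force: [-5.1, -0.3, 21.3]
opening: 0.0259
gripper_force: 64.7
```

```bash
python3 - <<'E'
from h import *
c2,im=snap("scene","s5"); track(cv2.imread("raw_scene.png"),im,BOX)
E
```

```text
hole_a 0.25 -1.5 0.995
hole_b 0.375 -1.5 0.992
shank 0.25 -1.5 0.994
hole_c 0.375 -1.5 0.996
corner 1.0 -1.625 0.905
pillar 0.0 -0.25 0.958
fulc 0.125 0.125 0.987
```

servo_tool([
  [-0.7, 0, 0, 0.001, 0],
  [-0.7, 0, 0, 0.001, 0],
  [-0.7, 0, 0, 0, 0],
])

```text
clock: 9.4
ee_pos: [0.4895, -0.071, 0.0311]
tool_rot: [2.1, 2.333, 0.002]
wrist_force: [-0.1, -1.1, 9.8]
opening: 0.0255
gripper_force: 63.4
```

servo_tool([
  [-0.7, 0, 0, 0.001, 0],
  [-0.7, 0, 0, 0.001, 0],
  [-0.7, 0, 0, 0, 0],
])

```text
clock: 9.65
ee_pos: [0.489, -0.0712, 0.0324]
tool_rot: [2.101, 2.333, 0.001]
wrist_force: [2.5, -3.5, 2.0]
opening: 0.026
gripper_force: 62.4
```

servo_tool([
  [-0.7, 0, 0, 0.001, 0],
  [-0.7, 0, 0, 0, 0],
  [-0.7, 0.0004, -0.004, -0.0006, 0],
  [-0.7, 0.0004, -0.004, -0.0006, 0],
  [-0.7, 0.0004, -0.004, -0.0006, 0],
  [-0.7, 0, 0, 0, 0],
])

```text
clock: 10.15
ee_pos: [0.4894, -0.0824, 0.0307]
tool_rot: [-2.101, -2.335, -0.001]
wrist_force: [3.5, 0.8, 0.2]
opening: 0.0258
gripper_force: 62.2
```

servo_tool([
  [-0.7, 0.0004, -0.004, -0.0006, 0],
  [-0.7, 0.0004, -0.004, -0.0006, 0],
  [-0.7, 0.0005, -0.005, -0.0006, 0],
  [-0.7, 0.0005, -0.005, -0.0006, 0],
  [-0.7, 0, 0, 0, 0],
])

```text
clock: 10.57
ee_pos: [0.4901, -0.1024, 0.028]
tool_rot: [-2.101, -2.334, 0.003]
wrist_force: [-0.1, -1.6, -2.5]
opening: 0.0257
gripper_force: 62.1
```

servo_tool([
  [-0.7, 0.001, -0.012, 0.002, 0],
  [-0.7, 0.001, -0.015, 0.008, 0],
  [-0.7, 0, -0.015, 0.02, 0],
  [-0.7, 0, -0.02, 0.02, 0],
  [-0.7, -0.003, -0.03, 0.01, 0],
  [-0.7, -0.003, -0.035, 0, 0],
  [-0.7, -0.003, -0.035, 0, 0],
  [-0.7, -0.003, -0.035, -0.015, 0],
  [-0.7, 0, -0.023, -0.02, 0],
  [-0.7, 0, 0, -0.015, 0],
  [-0.7, 0, 0, -0.01, 0],
  [-0.7, 0, 0, -0.005, 0],
  [-0.7, 0, 0, 0, 0],
])

```text
clock: 11.65
ee_pos: [0.4805, -0.3189, 0.0224]
tool_rot: [-2.097, -2.336, 0.0]
wrist_force: [0.9, 0.8, -3.3]
opening: 0.0259
gripper_force: 61.8
```

servo_tool([
  [-0.7, 0, 0, -0.0025, 0],
  [-0.7, 0, 0, -0.0025, 0],
  [-0.7, 0, 0, -0.002, 0],
  [-0.7, 0, 0, -0.002, 0],
  [-0.7, 0, 0, 0, 0],
], newtons=25)

```text
clock: 12.07
ee_pos: [0.4811, -0.3203, 0.0146]
tool_rot: [2.1, 2.336, -0.0]
wrist_force: [-0.5, -0.2, -4.5]
opening: 0.0258
gripper_force: 61.8
```

servo_tool([
  [-0.7, 0, 0, -0.0015, 0],
  [-0.7, 0, 0, -0.0015, 0],
  [-0.7, 0, 0, -0.0015, 0],
  [-0.7, 0, 0, 0, 0],
], newtons=25)

```text
clock: 12.4
ee_pos: [0.4813, -0.3204, 0.0102]
tool_rot: [2.1, 2.336, 0.0]
wrist_force: [-1.5, 1.5, 0.3]
opening: 0.0258
gripper_force: 62.2
```

servo_tool([
  [-0.7, 0, 0, -0.0015, 0],
  [-0.7, 0, 0, -0.0015, 0],
  [-0.7, 0, 0, -0.001, 0],
  [-0.7, 0, 0, 0, 0],
])

```text
clock: 12.73
ee_pos: [0.4818, -0.32, 0.0065]
tool_rot: [2.099, 2.336, 0.001]
wrist_force: [-1.9, 3.4, 4.5]
opening: 0.0257
gripper_force: 63.3
```

servo_tool([
  [-0.2, 0, 0, 0, 0],
  [0.2, 0, 0, 0, 0],
  [0.2, 0, 0, 0, 0],
  [0.2, 0, 0, 0.01, 0],
  [0.3, 0, 0, 0.02, 0],
  [0.3, 0, 0, 0.03, 0],
  [0.3, 0.025, 0.009, 0.03, 0.01],
  [0.3, 0.03, 0.01, 0.03, 0.01],
  [0.3, 0.03, 0.01, 0.03, 0.01],
  [0.3, 0.03, 0.01, 0.03, 0.01],
  [0.3, 0.03, 0.01, 0.03, 0.01],
  [0.3, 0.03, 0.01, 0, 0.01],
  [0.3, 0.034, 0.012, 0, 0.008],
  [0.3, 0, 0, 0, 0],
  [0.3, 0, 0, 0, 0],
])

```text
clock: 13.98
ee_pos: [0.686, -0.2492, 0.2102]
tool_rot: [-2.015, -2.408, -0.002]
wrist_force: [-0.8, -0.6, 0.2]
opening: 0.0559
gripper_force: 0.0
```

```bash
python3 - <<'E'
from h import *
print(robot.state()["ee_pos"],robot.state()["tool_rot"])
c,im=snap("wrist","w6"); crop(im,"w6",0,0,560,420)
c2,im2=snap("scene","s6"); track(cv2.imread("raw_scene.png"),im2,BOX)
E
```

```text
[ 0.68597615 -0.24915046  0.21015102] [-2.01539803e+00 -2.40779593e+00 -1.66178059e-03]
scale 1.4285714285714286
hole_a 0.25 -1.375 0.995
hole_b 0.5 -1.5 0.992
shank 0.25 -1.5 0.994
hole_c 0.25 -1.375 0.996
corner 0.25 -1.5 0.973
pillar 0.0 -0.25 0.957
fulc 0.0 0.0 0.995
```

View pics/w6.png

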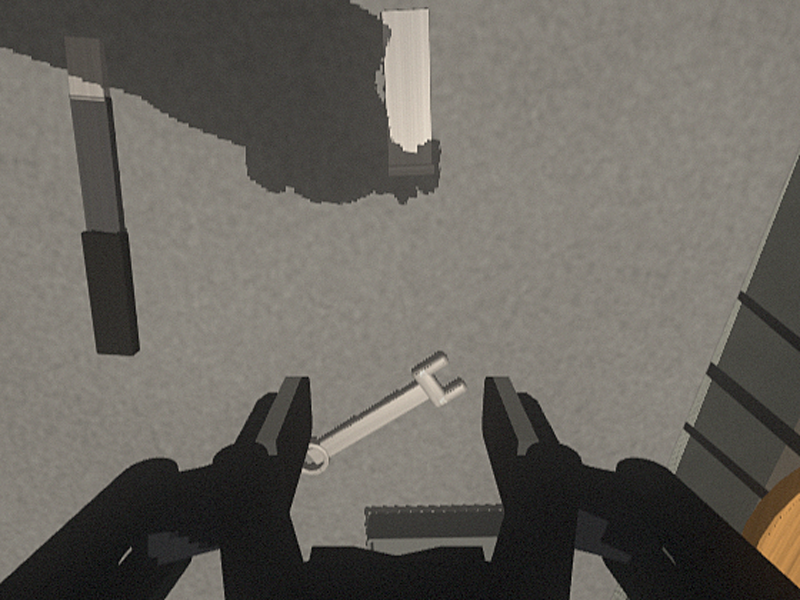

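The wrist view shows the bar lying flat on the left. The shim's tip edge runs from (383,11) to (429,9), and its tail top is at (389..434, 167..176). The shoe is still raised by about 7.5–8 mm.

```bash
python3 - <<'E'
from h import *
c=np.load("cal_w6.npy",allow_pickle=True).item(); k=.7
p=lambda u,v,z: plane(c,u*k,v*k,z)
a,b=p(383,11,.005),p(430,9,.005); tip=(a+b)/2
l,r=p(388.5,171,.028),p(434.5,171,.028); t=(l+r)/2
t1,t2=p(411.5,167,.028),p(411.5,175.5,.028)
print(a,b,np.linalg.norm(a-b),"tip",tip,"\ntail",l,r,np.linalg.norm(l-r),t,t1,t2)
print("len",np.linalg.norm((tip-t)[:2]),"yaw",np.arctan2(*(tip-t)[1::-1]), "tool yaw",2*np.arctan2(2.40779,2.0154))
for L in (-.047,): pass
E
```

```text
[ 0.6495146  -0.09670907  0.005     ] [ 0.67848104 -0.09040285  0.005     ] 0.02964494215636608 tip [ 0.66399782 -0.09355596  0.005     ] 
tail [ 0.66980596 -0.19102523  0.028     ] [ 0.69913362 -0.18577442  0.028     ] 0.029794006079884684 [ 0.68446979 -0.18839982  0.028     ] [ 0.68400546 -0.18593878  0.028     ] [ 0.68499633 -0.19118292  0.028     ]
len 0.09702813732317957 yaw 1.7833840494057411 tool yaw 1.7477570666147495
```

servo_tool([
  [0.3, -0.0005, 0.02, -0.015, 0.009],
  [0.3, -0.0005, 0.02, -0.025, 0.009],
  [0.3, -0.0005, 0.02, -0.03, 0.009],
  [0.3, 0, 0.0008, -0.03, 0],
  [0.3, 0, 0, -0.03, 0],
  [0.3, 0, 0, -0.03, 0],
  [0.3, 0, 0, -0.025, 0],
  [0.2, 0, 0, -0.01, 0],
  [0.1, 0, 0, -0.005, 0],
  [0, 0, 0, -0.002, 0],
  [-0.7, 0, 0, -0.001, 0],
  [-0.7, 0, 0, 0, 0],
  [-0.7, 0, 0, 0, 0],
  [-0.7, 0, 0, 0, 0],
  [-0.7, 0, 0, 0, 0],
], newtons=40)

```text
clock: 15.33
ee_pos: [0.6843, -0.191, 0.0097]
tool_rot: [1.986, 2.431, 0.001]
wrist_force: [-1.3, -1.5, 7.9]
opening: 0.0285
gripper_force: 40.1
```

servo_tool([
  [-0.7, 0, 0, 0.015, 0],
  [-0.7, 0, 0, 0.03, 0],
  [-0.7, 0, 0, 0.03, -0.005],
  [-0.7, -0.012, 0.022, 0, -0.012],
  [-0.7, -0.012, 0.022, 0, -0.012],
  [-0.7, -0.012, 0.022, 0, -0.012],
  [-0.7, -0.012, 0.022, 0, -0.012],
  [-0.7, -0.012, 0.022, 0, -0.012],
  [-0.7, -0.012, 0.022, 0, -0.012],
  [-0.7, -0.012, 0.022, 0, -0.012],
  [-0.7, -0.0116, 0.018, 0, -0.006],
  [-0.7, 0, 0, 0, 0],
  [-0.7, 0, 0, 0, 0],
], newtons=60)

```text
clock: 16.42
ee_pos: [0.5876, -0.0171, 0.0841]
tool_rot: [2.097, 2.338, 0.001]
wrist_force: [0.6, 0.0, -0.1]
opening: 0.028
gripper_force: 59.4
```

```bash
python3 - <<'E'
from h import *
print(robot.state()["ee_pos"],robot.state()["tool_rot"],robot.state()["wrist_force"])
c,im=snap("wrist","w7"); crop(im,"w7",0,0,560,420)
E
```

```text
[ 0.5876273  -0.01713197  0.08410017] [2.09691304e+00 2.33806594e+00 7.89407423e-04] [ 5.69912448e-01  4.79408872e-04 -5.40494862e-02]
scale 1.4285714285714286
```

View pics/w7.png

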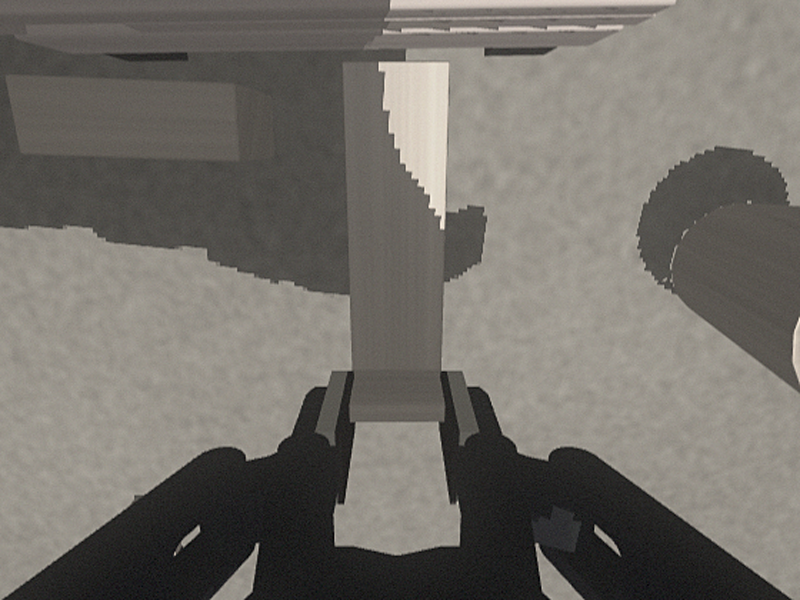

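The wrist view shows the shim held straight, with its tip edge at (343..449, 62) and the die's front just ahead at row 50 or so. The entry is clear, and the beaker is well off to the right.

```bash
python3 - <<'E'
from h import *
c=np.load("cal_w7.npy",allow_pickle=True).item(); k=.7
p=lambda u,v,z: plane(c,u*k,v*k,z)
for z in (.074,.0794,.085):
    a,b=p(343,62,z),p(449,62,z); m,n=p(351.5,365,z),p(441.5,365,z)
    print(z,"tip",(a+b)/2,"w",np.linalg.norm(a-b),"base w",np.linalg.norm(m-n),"ang",np.arctan2(*(b-a)[1::-1])+np.pi/2,"side yaw",np.arctan2(*((a+b-m-n)[1::-1])))
x=np.array([-.10616,.99435]);y=np.array([-.99435,-.10616]);d=np.array([.53924,.16118])
t=(p(343,62,.0794)+p(449,62,.0794))[:2]/2-d; print("tip in die",t@x,t@y)
# front shoe corner, top edges
im=cv2.cvtColor(cv2.imread("raw_w7.png"),cv2.COLOR_BGR2GRAY)
for u in (290,330,370,410): print(u,im[0:45,u].tolist())
E
```

```text
0.074 tip [0.57627236 0.08279147 0.074     ] w 0.03020934262799933 base w 0.03118930141662602 ang 1.6796207376728074 side yaw 1.6810945289230657
0.0794 tip [0.57635408 0.08207112 0.0794    ] w 0.029141002727792666 base w 0.03008630571184457 ang 1.6796207376728074 side yaw 1.681094528923066
0.085 tip [0.57643883 0.0813241  0.085     ] w 0.02803309468313398 base w 0.028942458314293523 ang 1.679620737672807 side yaw 1.6810945289230659
tip in die -0.08260194142708635 -0.028506189648006733
290 [204, 202, 208, 198, 192, 181, 144, 120, 112, 113, 110, 101, 137, 153, 133, 110, 114, 114, 103, 140, 191, 205, 173, 123, 112, 116, 115, 115, 114, 114, 110, 117, 117, 124, 149, 159, 154, 159, 154, 156, 154, 155, 129, 164, 206]
330 [206, 206, 203, 192, 186, 162, 127, 117, 116, 110, 109, 119, 144, 142, 115, 111, 114, 112, 124, 178, 204, 193, 153, 103, 115, 120, 123, 116, 118, 115, 114, 118, 115, 139, 154, 152, 157, 151, 154, 153, 158, 156, 152, 156, 156]
370 [206, 207, 199, 191, 172, 142, 115, 117, 113, 106, 104, 140, 149, 125, 114, 111, 115, 108, 141, 191, 202, 177, 139, 113, 119, 118, 120, 117, 114, 114, 116, 116, 114, 83, 60, 59, 64, 57, 96, 142, 156, 147, 148, 147, 150]
410 [205, 202, 195, 181, 154, 125, 115, 110, 107, 103, 131, 157, 135, 112, 115, 115, 118, 112, 119, 170, 194, 152, 121, 114, 118, 121, 117, 117, 110, 115, 113, 123, 138, 154, 149, 147, 150, 149, 145, 145, 145, 146, 145, 146, 150]
```

```bash
python3 - <<'E'
from h import *
c=np.load("cal_w7.npy",allow_pickle=True).item()
p=lambda u,v,z: plane(c,u,v,z)
for n,z,v in [("shoe top",.081,(5.6,3.8)),("lower top?",.049,(18.7,18.9)),("bench",.0,(33.6,31.5)),("mid",.057,(12.6,10.4))]:
    a,b=p(290,v[0],z),p(410,v[1],z); print(n,np.arctan2(*(b-a)[1::-1])+np.pi/2,a)
im=cv2.cvtColor(cv2.imread("raw_w7.png"),cv2.COLOR_BGR2GRAY)
for v in (47,55,150,230): print(v,im[v,234:256].tolist(),im[v,302:324].tolist())
E
```

```text
shoe top 1.692840425732278 [0.57977116 0.09521852 0.081     ]
lower top? 1.6781576546030192 [0.58067386 0.09711248 0.049     ]
bench 1.6953767713117827 [0.58220327 0.0987952  0.        ]
mid 1.6958592050591337 [0.58029271 0.09792514 0.057     ]
47 [72, 82, 79, 81, 77, 80, 105, 111, 107, 107, 106, 104, 108, 107, 105, 103, 107, 105, 105, 109, 106, 102] [220, 218, 221, 218, 214, 216, 215, 216, 215, 211, 216, 218, 160, 152, 149, 146, 146, 149, 148, 149, 145, 147]
55 [79, 85, 79, 82, 80, 80, 99, 108, 108, 104, 106, 105, 106, 102, 100, 106, 106, 105, 104, 101, 104, 105] [219, 220, 219, 218, 213, 212, 214, 212, 216, 214, 214, 209, 125, 146, 149, 147, 149, 149, 147, 150, 151, 150]
150 [73, 78, 72, 80, 79, 77, 80, 81, 75, 96, 103, 98, 105, 102, 100, 104, 101, 99, 102, 97, 100, 100] [111, 97, 189, 196, 192, 203, 195, 219, 226, 181, 72, 78, 75, 81, 83, 77, 84, 85, 83, 83, 81, 87]
230 [153, 152, 156, 156, 149, 149, 151, 151, 154, 153, 158, 117, 92, 94, 102, 101, 99, 105, 98, 103, 101, 99] [104, 105, 101, 103, 105, 100, 96, 100, 155, 145, 139, 144, 149, 147, 147, 146, 151, 153, 152, 154, 152, 154]
```

servo_tool([
  [-0.7, 0, 0, -0.01, 0.007],
  [-0.7, 0, 0, -0.01, 0.007],
  [-0.7, 0, 0, -0.004, 0],
  [-0.7, -0.0005, 0.004, 0, 0],
  [-0.7, -0.0005, 0.004, 0, 0],
  [-0.7, 0, 0, 0, 0],
  [-0.7, 0, 0, 0, 0],
])

```text
clock: 17.05
ee_pos: [0.587, -0.0098, 0.0591]
tool_rot: [2.083, 2.351, 0.001]
wrist_force: [-0.3, 1.2, -1.4]
opening: 0.028
gripper_force: 59.4
```

servo_tool([
  [-0.7, -0.0003, 0.0025, 0, 0],
  [-0.7, -0.0003, 0.0025, 0, 0],
  [-0.7, -0.0003, 0.0025, 0, 0],
  [-0.7, -0.0003, 0.0025, 0, 0],
  [-0.7, 0, 0, 0, 0],
])

```text
clock: 17.47
ee_pos: [0.5856, 0.0001, 0.0591]
tool_rot: [2.084, 2.351, 0.001]
wrist_force: [0.8, 0.8, -2.1]
opening: 0.0281
gripper_force: 59.4
```

servo_tool([
  [-0.7, -0.0005, 0.004, 0.0007, 0],
  [-0.7, -0.0005, 0.004, 0, 0],
  [-0.7, -0.0005, 0.004, 0, 0],
  [-0.7, -0.0005, 0.004, 0, 0],
  [-0.7, 0, 0, 0, 0],
])

```text
clock: 17.88
ee_pos: [0.5833, 0.0171, 0.0596]
tool_rot: [-2.082, -2.352, -0.001]
wrist_force: [0.3, 0.7, 0.0]
opening: 0.0279
gripper_force: 59.4
```

servo_tool([
  [-0.7, -0.0005, 0.004, 0, 0],
  [-0.7, -0.0005, 0.004, 0, 0],
  [-0.7, -0.0005, 0.004, 0, 0],
  [-0.7, -0.0005, 0.004, 0, 0],
  [-0.7, -0.0005, 0.004, 0, 0],
  [-0.7, -0.0005, 0.004, 0, 0],
  [-0.7, -0.0005, 0.004, 0, 0],
  [-0.7, 0, 0, 0, 0],
])

```text
clock: 18.55
ee_pos: [0.5798, 0.0448, 0.0596]
tool_rot: [-2.083, -2.352, -0.001]
wrist_force: [-0.4, 0.6, 0.1]
opening: 0.0278
gripper_force: 59.4
```

servo_tool([
  [-0.7, -0.0002, 0.0015, 0, 0],
  [-0.7, -0.0002, 0.0015, 0, 0],
  [-0.7, -0.0002, 0.0015, 0, 0],
  [-0.7, -0.0002, 0.0015, 0, 0],
  [-0.7, -0.0002, 0.0015, 0, 0],
  [-0.7, -0.0002, 0.0015, 0, 0],
])

```text
clock: 19.05
ee_pos: [0.5788, 0.0526, 0.0595]
tool_rot: [-2.084, -2.351, -0.0]
wrist_force: [0.4, -0.5, -1.3]
opening: 0.0278
gripper_force: 59.4
```

servo_tool([
  [-0.7, -0.0001, 0.001, 0, 0],
  [-0.7, -0.0001, 0.001, 0, 0],
  [-0.7, -0.0001, 0.001, 0, 0],
])

```text
clock: 19.3
ee_pos: [0.5786, 0.0556, 0.0595]
tool_rot: [2.084, 2.351, 0.0]
wrist_force: [-0.8, 0.1, -0.6]
opening: 0.0279
gripper_force: 59.4
```

servo_tool([
  [-0.7, -0.0001, 0.001, 0, 0],
  [-0.7, -0.0001, 0.001, 0, 0],
  [-0.7, -0.0001, 0.001, 0, 0],
])

```text
clock: 19.55
ee_pos: [0.5782, 0.0586, 0.0595]
tool_rot: [2.084, 2.351, 0.0]
wrist_force: [0.6, 0.1, -1.1]
opening: 0.0283
gripper_force: 59.4
```

servo_tool([
  [-0.7, -0.0001, 0.0007, 0, 0],
  [-0.7, -0.0001, 0.0007, 0, 0],
])

```text
clock: 19.72
ee_pos: [0.578, 0.06, 0.0596]
tool_rot: [2.084, 2.351, 0.0]
wrist_force: [1.0, -0.3, -1.1]
opening: 0.028
gripper_force: 59.4
```

servo_tool([
  [-0.7, -0.0001, 0.0007, 0, 0],
  [-0.7, -0.0001, 0.0007, 0, 0],
])

```text
clock: 19.88
ee_pos: [0.5778, 0.0614, 0.0595]
tool_rot: [2.084, 2.351, 0.0]
wrist_force: [0.0, -0.0, -1.0]
opening: 0.0279
gripper_force: 59.4
```

servo_tool([
  [-0.7, -0.0001, 0.0007, 0, 0],
  [-0.7, -0.0001, 0.0007, 0, 0],
])

```text
clock: 20.05
ee_pos: [0.5776, 0.0628, 0.0596]
tool_rot: [2.084, 2.351, 0.0]
wrist_force: [-0.4, 0.5, -0.9]
opening: 0.0282
gripper_force: 59.4
```

servo_tool([
  [-0.7, -0.0001, 0.0007, 0, 0],
  [-0.7, -0.0001, 0.0007, 0, 0],
])

```text
clock: 20.22
ee_pos: [0.5774, 0.0642, 0.0595]
tool_rot: [2.084, 2.351, 0.0]
wrist_force: [0.5, -0.4, -1.2]
opening: 0.0281
gripper_force: 59.4
```

servo_tool([
  [-0.7, -0.0001, 0.0007, 0, 0],
  [-0.7, -0.0001, 0.0007, 0, 0],
])

```text
clock: 20.38
ee_pos: [0.5772, 0.0656, 0.0595]
tool_rot: [2.084, 2.351, 0.0]
wrist_force: [-0.3, -0.2, -1.5]
opening: 0.028
gripper_force: 59.4
```

servo_tool([
  [-0.7, -0.0001, 0.0007, 0, 0],
  [-0.7, -0.0001, 0.0007, 0, 0],
])

```text
clock: 20.55
ee_pos: [0.577, 0.067, 0.0595]
tool_rot: [2.084, 2.351, 0.0]
wrist_force: [0.0, -0.2, -1.0]
opening: 0.0277
gripper_force: 59.4
```

servo_tool([
  [-0.7, -0.0001, 0.0007, 0, 0],
  [-0.7, -0.0001, 0.0007, 0, 0],
])

```text
clock: 20.72
ee_pos: [0.5768, 0.0684, 0.0595]
tool_rot: [2.084, 2.351, 0.0]
wrist_force: [-0.6, 0.5, -1.4]
opening: 0.0281
gripper_force: 59.4
```

servo_tool([
  [-0.7, -0.0001, 0.0007, 0, 0],
  [-0.7, -0.0001, 0.0007, 0, 0],
])

```text
clock: 20.88
ee_pos: [0.5766, 0.0697, 0.0595]
tool_rot: [2.084, 2.35, -0.0]
wrist_force: [0.7, -3.7, -0.1]
opening: 0.0276
gripper_force: 59.5
```

servo_tool([
  [-0.7, 0, 0.0003, 0, 0],
  [-0.7, 0, 0, 0, 0],
  [-0.7, 0, 0, 0, 0],
])

```text
clock: 21.13
ee_pos: [0.5767, 0.0697, 0.0595]
tool_rot: [2.084, 2.35, -0.0]
wrist_force: [0.3, -1.7, -1.5]
opening: 0.0277
gripper_force: 59.4
```

servo_tool([
  [-0.7, 0, 0.0004, 0, 0],
  [-0.7, 0, 0.0003, 0, 0],
  [-0.7, 0, 0, 0, 0],
])

```text
clock: 21.38
ee_pos: [0.5767, 0.0697, 0.0595]
tool_rot: [2.085, 2.349, -0.001]
wrist_force: [1.0, -4.8, -0.3]
opening: 0.0277
gripper_force: 59.5
```

servo_tool([
  [-0.7, 0, 0.0004, 0, 0],
  [-0.7, 0, 0, 0, 0],
])

```text
clock: 21.55
ee_pos: [0.5767, 0.0697, 0.0595]
tool_rot: [2.085, 2.349, -0.002]
wrist_force: [0.8, -5.9, 0.1]
opening: 0.0281
gripper_force: 59.5
```

servo_tool([
  [-0.3, 0, 0, 0, 0],
  [0.1, 0, 0, 0, 0],
  [0.1, 0, 0, 0, 0],
  [0.1, 0, 0, 0, 0],
  [0.1, 0, 0, 0.005, 0],
  [0.1, 0, 0, 0.015, 0],
  [0.1, 0, 0, 0.025, 0],
  [0.1, 0, 0, 0.025, 0],
  [0.1, 0, 0, 0, 0],
])

```text
clock: 22.3
ee_pos: [0.5791, 0.0723, 0.1349]
tool_rot: [2.081, 2.348, 0.009]
wrist_force: [1.1, 0.4, 0.1]
opening: 0.0468
gripper_force: 0.0
```

```bash
python3 - <<'E'
from h import *
s=robot.state();print(s["ee_pos"],s["wrist_force"])
c,im=snap("wrist","w8"); crop(im,"w8",0,0,560,420)
c2,im2=snap("scene","s8"); track(cv2.imread("raw_scene.png"),im2,BOX)
E
```

```text
[0.57911382 0.07226418 0.13491387] [1.08750048 0.41718122 0.14858544]
scale 1.4285714285714286
hole_a -3.375 2.75 0.289
hole_b 0.0 -1.375 0.567
shank -0.125 -2.5 0.425
hole_c 0.375 -1.25 0.944
corner 2.875 -4.0 -0.281
pillar 0.25 0.0 0.854
fulc 0.0 0.125 0.824
```

View pics/w8.png

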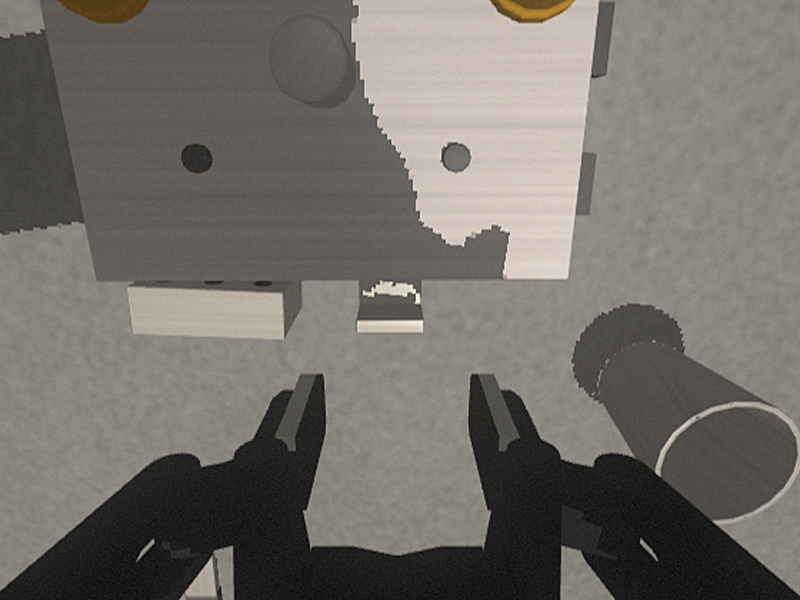

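The wrist view shows the shim square under the shoe, with its tail at (390,325). The shoe is still up and its front edge lies along row 278. Now I'll press down with the fingers shut.

servo_tool([
  [-1, -0.001, 0.009, 0, 0],
  [-1, -0.001, 0.009, 0, 0],
  [-1, -0.001, 0.009, 0, 0],
  [-1, -0.001, 0.009, 0, 0],
  [-1, -0.001, 0.007, 0, 0],
  [-1, 0, 0, 0, 0],
  [-1, 0, 0, 0, 0],
  [-1, 0, 0, -0.015, 0],
  [-1, 0, 0, -0.015, 0],
  [-1, 0, 0, -0.01, 0],
  [-1, 0, 0, -0.004, 0],
  [-1, 0, 0, 0, 0],
], newtons=30)

```text
clock: 23.4
ee_pos: [0.5712, 0.1136, 0.0846]
tool_rot: [-2.084, -2.349, 0.002]
wrist_force: [0.1, -0.2, 0.6]
opening: 0.0003
gripper_force: 0.0
```

servo_tool([
  [-1, 0, 0, -0.002, 0],
  [-1, 0, 0, -0.002, 0],
  [-1, 0, 0, -0.002, 0],
  [-1, 0, 0, -0.001, 0],
  [-1, 0, 0, 0, 0],
])

```text
clock: 23.82
ee_pos: [0.572, 0.1142, 0.0788]
tool_rot: [2.084, 2.35, 0.001]
wrist_force: [0.9, -0.3, 1.2]
opening: 0.0001
gripper_force: 0.5
```

servo_tool([
  [-1, 0, 0, -0.0006, 0],
  [-1, 0, 0, -0.0006, 0],
  [-1, 0, 0, 0, 0],
])

```text
clock: 24.07
ee_pos: [0.572, 0.1142, 0.0782]
tool_rot: [2.084, 2.35, 0.001]
wrist_force: [-1.9, -0.4, 7.7]
opening: 0.0004
gripper_force: 3.9
```

servo_tool([
  [-1, 0, 0, -0.0005, 0],
  [-1, 0, 0, 0, 0],
  [-1, 0, 0, 0, 0],
])

```text
clock: 24.32
ee_pos: [0.572, 0.1142, 0.0781]
tool_rot: [2.084, 2.35, 0.001]
wrist_force: [-3.2, -2.5, 12.3]
opening: 0.0001
gripper_force: 6.2
```

servo_tool([
  [-1, 0, 0, -0.0004, 0],
  [-1, 0, 0, 0, 0],
  [-1, 0, 0, 0, 0],
  [-1, 0, 0, 0, 0],
])

```text
clock: 24.65
ee_pos: [0.5721, 0.1142, 0.0781]
tool_rot: [2.083, 2.35, 0.001]
wrist_force: [-5.7, -2.2, 16.1]
opening: -0.0002
gripper_force: 8.1
```

Pressed at 16 N, and the shoe's top is at 78 mm, which matches the lower shoe, shim and shoe plate stacked (49 + 5 + 24 mm). I'll lift off.

servo_tool([
  [-1, 0, 0, 0.002, 0],
  [-1, 0, 0, 0.01, 0],
  [-1, 0, 0, 0.03, 0],
  [-1, 0, -0.01, 0.03, 0],
  [-1, 0, -0.03, 0.03, 0],
  [-1, 0, -0.03, 0.02, 0],
  [-1, 0, -0.03, 0.01, 0],
  [-1, 0, -0.03, 0, 0],
  [-1, 0, -0.03, 0, 0],
  [-1, 0, -0.03, 0, 0],
  [-1, 0, -0.03, 0, 0],
  [-1, 0, -0.03, 0, 0],
  [-1, 0, 0, 0, 0],
])

```text
clock: 25.73
ee_pos: [0.5706, -0.143, 0.2079]
tool_rot: [2.093, 2.341, -0.004]
wrist_force: [-0.1, -0.5, 0.0]
opening: -0.0001
gripper_force: 0.0
```

```bash
python3 - <<'E'
from h import *
s=robot.state();print(s["clock"],s["ee_pos"],s["wrist_force"])
c2,im2=snap("scene","s9"); track(cv2.imread("raw_scene.png"),im2,BOX); crop(im2,"s9",120,90,440,330)
E
```

```text
25.7333 [ 0.57057546 -0.14300217  0.207895  ] [-0.11441227 -0.53464737  0.01980397]
hole_a 0.25 -1.0 0.998
hole_b 0.25 -1.0 0.994
shank 0.125 -1.0 0.994
hole_c 0.375 -1.0 0.998
corner 0.0 -1.0 0.992
pillar 0.0 -0.25 0.968
fulc 0.0 0.0 0.985
scale 2.5
```

View pics/s9.png

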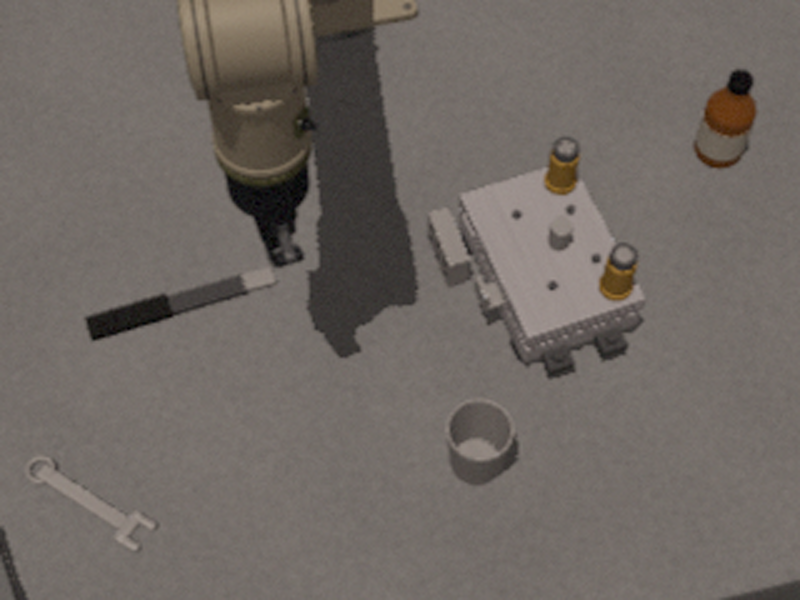

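The scene crop shows the bar flat on the bench at (180,300) and the shim under the shoe at (490,295), with the shoe about 5 mm up. The beaker, bottle and spanner haven't been disturbed.

```bash
python3 -c "
from cell import robot
print(robot.finish_job())"
```

```text
the job is handed in; nothing more can be done
None
```

I've handed the job in at about 26 s, with no verdict shown: the shoe was levered up about 8 mm, the bar laid flat, and the shim slid home against the back gauge at about 6 N, released and nipped at 16 N.

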